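# Lock the open cover stud on the water filter

## Task

One of the four winged studs that hold the service cover on top of the water filter has been left open: it stands higher than the others and its wing lies crosswise. Push it in against its spring, turn it a quarter turn clockwise (seen from above) until it locks, and let go of it.

Things in the scene. Friction and masses are not known exactly. Their poses are not given: they have to be found in the camera images.
- filter_unit: Water filter, fixed: grey box 190 (x) x 230 (y) x 72 mm high, aluminium cover on top (at 72 mm), tap on its -x face. Origin: centre of underside, z up. Four steel winged studs at x +/-55, y +/-75 mm; which is open varies. Locked: wing along y, in line with the dark marks, top 38.5 mm above the cover. Loose candle (15 mm high) mid-cover. Wall cabinets hang behind to the right: come from the front.
- stud_grip (a point): On the open stud's axis, at the top of its wing (44.5 mm above the cover while open, 38.5 mm locked); moves and turns with it. x along the wing, z up. Wing: upright bar 40 mm long, 12 mm thick, 24 mm high, on a round flange 34 mm across, 6 mm thick, whose upper face is 24 mm below this point. While open the wing lies along the unit's x axis (within 5 degrees).
- stud_in (a joint): How far the open stud is pushed in, m: 0 = standing out (open), 0.011 = bottom stop. A spring pushes it out with 4 N at 0, 10 N at the bottom. It turns only when in by 0.0085 or more; at the end of the turn, let go, it springs back to 0.006 and is caught there (locked).
- stud_turn (a joint): Turn of the open stud, rad, positive clockwise seen from above: about 0 = open (starts within 0.08), stop at 1.6. It drops into its lock anywhere beyond about 1.3 and cannot turn back from there unless pushed in again. Turning it takes under 0.1 N m.

How it is judged:
By the outcome, as a careful person would: the job done as asked, in the order asked, and still so for the second after the job is handed in, with the robot touching nothing.
It also fails if it takes over 32 s, if anything falls off the work surface, if the arm or the gripper's body presses on something with over 40 N, if the wrist force passes 120 N, or if a joint passes its speed limit or range.

## Robot

A 6-joint arm with a two-finger parallel gripper is mounted at the origin on a cart in front of the work surface, level with it; the furniture and walls round the work are solid. World frame = base frame: x ahead of the robot, y to its left, z up, the work surface at z = 0. Lengths are in m, angles in rad, forces in N, time in s.
With the tool pointing down it reaches from about 0.3 to 0.825 m from the base axis. Payload 5.4 kg.
Tool frame: the origin (TCP) lies at the very end of the fingers, on their centre line; the grasp point (between the pads) lies arm.grasp_offset behind it (arm.grasp_offset is the distance from the TCP to the grasp point, in m); z points along the fingers, y is the direction in which the jaws open and shut (so a half turn about z gives the same grasp; the last joint's range is limited). The gripper opens to 92 mm and grips with 3 to 60 N. Pads are 20 mm wide; open, the fingers measure 128 mm over their backs; the gripper's body (75 mm by 189 mm) begins 69 mm behind the grasp point.
Start: joints at [-1.558, 0.158, 1.597, -0, 1.386, -0.21], TCP at [0.127, -0.561, 0.215] pointing down, gripper open.
Joint ranges: [-2.91, 2.91], [-0.94, 2.29], [0.18, 2.7], [-1.29, 4.43], [0.17, 2.64], [-3, 3]. Speed limits (rad/s): [2.57, 2.57, 3.14, 3.14, 3.14, 3.14].

## Interface

Orientations are given as a unit quaternion [x, y, z, w].
In Python, from station import arm gives the robot as it stands. The module is installed in compiled form; this text tells all that it offers.
- The arm moves only by the tool jog_arm, never from a script. Its argument "deltas" is a list of rows, each a list of 3 entries, a list of its own where there are three numbers: the opening, from 0 (shut) to 1 (fully open), then the shift along the tool's x, y, z in mm, then the turn about the tool's z in rad. A call has 1 to 8 rows; each row is the pose to reach, as a shift and turn from the pose commanded when the call began, along the tool's axes at that moment; what a row does not reach only later rows make up. A row lasts 1/8 s, in which the tool goes at most 62.5 mm and 10.7 degrees, less where a joint would pass 70% of its speed; a pose out of reach is approached as far as the arm can. A call with a gripper value outside its range is refused whole. The fingers move at their own pace and stop on an object; the grip force is fixed at half the most. Time passes only in rows, so rows that repeat a pose let the fingers close. It gives the time, the measured TCP pose, the force and the opening at its end, in the units of the state.
- arm.sense(): the state, without advancing time (a new reading comes with each control period).
- arm.get_image(name): name is "side" or "top"; returns (picture, depth): 480x640x3 uint8, red, green, blue; 480x640 float32, m along the optical axis (not along the pixel's ray), 0 where there is no reading.
- arm.camera_model(name): a dict with "fx", "fy", "cx", "cy" (pixels), "k1" (the pictures are not rectified: a ray, as slopes to the right and down, at radius r is drawn at 1 + k1 r^2 times it, then the intrinsics apply), "cam_to_world" (4x4, takes a point from camera to world coordinates). Camera axes: x right, y down, z forward; pixel columns grow to the right and rows downward; lengths in m; the calibration is good to about 2 mm. A picture is of the moment at which its call begins. camera_model takes no time and is no camera call.
- arm.hand_in(): hands the job in, once; it reports no verdict.
Trained networks look in the newest picture that a camera, given by its name, has taken for a name from the list of things; names that differ only in an ending like _2 or _b are one class to them, and where a whole thing is asked for, a point or a joint stands for the part that bears it (a point fixed in the world has none). Each returns a list of dicts, best first, with "confidence" (0 to 1); they miss things now and then, are a little off and sometimes report something else, mostly with a low value. They report only what shows in the picture. A call takes as long as a camera call.
- arm.boxes_of(target, camera): "at" ([x, y, z] in m, in the coordinates of the camera as it stood for that picture, good to about 4 mm: the middle of the surface that is visible of it).
- arm.pinpoint(target, camera): "at" ([x, y, z] in m, in the coordinates of the camera as it stood for that picture, good to about 4 mm: a listed point, or the origin of a listed thing).
The state is a dict: "t": time; "joint_pos": joint angles; "joint_vel": joint speeds; "effort": joint torques, N m; "position": TCP position; "eef_rot": TCP orientation; "contact_force": force on the tool from outside, world axes, zero at the start; "ft_torque": the same for the moment, N m; "grip_width": finger opening in m.
Only numpy, scipy, OpenCV 4.12 (cv2) and the standard library are available. Lean on these libraries where they do the work, as an engineer would, in place of code of your own. Each camera call takes 0.05 s, during which the arm holds its last target.

## Working session

There is one attempt and no reset: what is moved stays moved. The work goes in short steps, Python scripts to look and compute and a tool call to move; the robot and the scene stay as the last step left them, time stands still between calls to the robot, and variables do not carry over. Pictures are saved under pics/ and viewed, and the job is handed in when it is done.

Besides the shell and the picture viewer there is one more tool, called after "Emit:" by a JSON object that holds its "api" and its "payload". jog_arm: Moves the arm, as the interface text tells. Its arguments: {"type":"object","properties":{"deltas":{"type":"array"}},"required":["deltas"]}

```bash
mkdir -p pics; python3 - <<'E'
from station import arm
import cv2, numpy as np
s=arm.sense()
for k,v in s.items(): print(k,np.round(v,4))
print(arm.grasp_offset)
for c in ("top","side"):
    im,d=arm.get_image(c); cv2.imwrite(f"pics/{c}0.png",im[:,:,::-1]); np.savez(f"{c}0.npz",im=im,d=d)
    m=arm.camera_model(c); print(c,m)
    T=np.array(m["cam_to_world"])
    for t in ("stud_grip","filter_unit"):
        for r in arm.pinpoint(t,c): print(c,t,round(r["confidence"],2),np.round(T@np.r_[r["at"],1],4)[:3])
E
```

```text
t 0.0
joint_pos [-1.5581  0.159   1.5982 -0.      1.3862 -0.2101]
joint_vel [-0.0026  0.0013 -0.0014 -0.0007  0.0001 -0.0018]
effort [-1.00000e-04 -3.85571e+01 -3.22113e+01  7.02000e-02  3.76000e-02
 -1.00000e-04]
position [ 0.127  -0.5602  0.2136]
eef_rot [ 9.938e-01  1.111e-01  1.000e-04 -9.000e-04]
contact_force [-0.6305  0.1492  0.1099]
ft_torque [-0.0127 -0.0721 -0.0114]
grip_width 0.0918
0.0187
top {'fx': 521.5463679685039, 'fy': 521.5463679685039, 'cx': 310.8042886667272, 'cy': 237.05340537390873, 'k1': -0.10611584865348951, 'cam_to_world': array([[ 0.13679735, -0.96785054,  0.21107303,  0.35234079],
       [-0.99059709, -0.1340803 ,  0.02720087,  0.18133212],
       [ 0.00197436, -0.21280934, -0.97709175,  0.91830287],
       [ 0.        ,  0.        ,  0.        ,  1.        ]])}
top stud_grip 0.91 [0.4628 0.1362 0.1181]
top filter_unit 0.95 [ 0.5146  0.2224 -0.0018]
side {'fx': 461.68425858028945, 'fy': 461.68425858028945, 'cx': 316.8453748521999, 'cy': 242.435220747943, 'k1': 0.002113134276679412, 'cam_to_world': array([[-0.98390276, -0.11811138,  0.13410841,  0.40471758],
       [-0.17870069,  0.64525717, -0.74277133,  0.79466466],
       [ 0.00119533, -0.75478002, -0.6559769 ,  0.65718961],
       [ 0.        ,  0.        ,  0.        ,  1.        ]])}
side stud_grip 0.9 [0.4641 0.1381 0.1143]
side filter_unit 0.65 [0.516  0.2177 0.0016]
side filter_unit 0.33 [0.468  0.1377 0.1168]
```

View pics/top0.png

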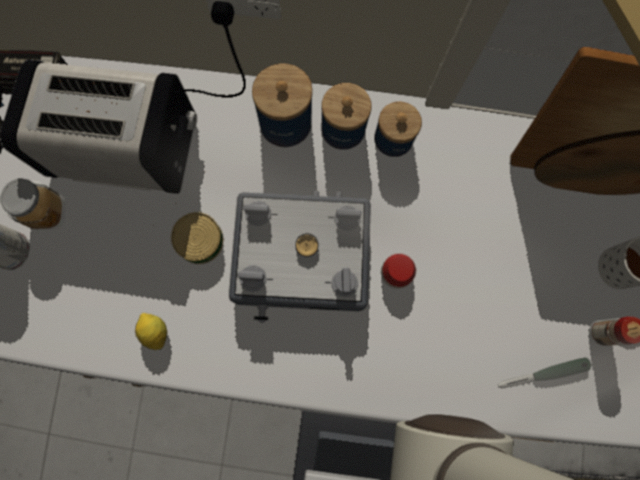

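View pics/side0.png

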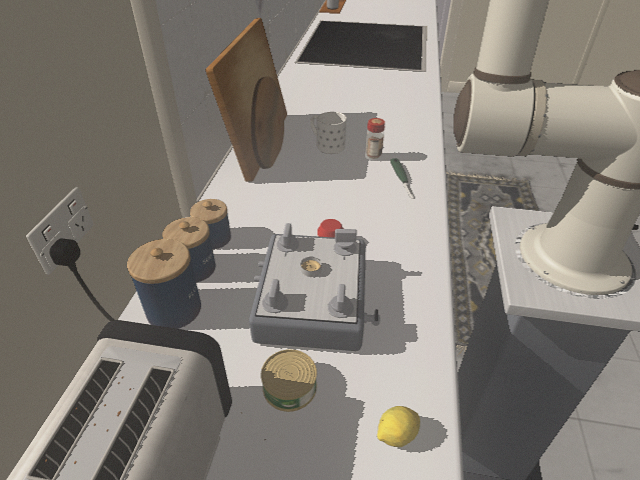

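The top picture shows the open stud at pixel (345,281), with its wing crosswise; the other three, at (257,208), (348,212) and (251,275), are locked. In the side picture the open stud is at (345,238). Next I'll refine with depth.

```bash
cat > h.py <<'E'
import numpy as np, cv2
from station import arm
def cloud(c,d):
    m=arm.camera_model(c); T=np.array(m["cam_to_world"])
    v,u=np.mgrid[0:480,0:640]
    K=np.array([[m["fx"],0,m["cx"]],[0,m["fy"],m["cy"]],[0,0,1.]])
    p=cv2.undistortPoints(np.stack([u.ravel(),v.ravel()],1).astype(np.float64)[:,None],K,np.array([m["k1"],0,0,0,0]))[:,0]
    z=d.ravel().astype(float)
    P=np.c_[p*z[:,None],z,np.ones_like(z)]@T.T
    P[z<=0]=np.nan
    return P[:,:3].reshape(480,640,3)
E
python3 - <<'E'
from h import *
for c in ("top","side"):
    P=cloud(c,np.load(c+"0.npz")["d"]).reshape(-1,3)
    Q=P[(abs(P[:,0]-.515)<.14)&(abs(P[:,1]-.22)<.15)]
    cv=Q[(abs(Q[:,2]-.072)<.006)]
    r=cv2.minAreaRect(cv[:,:2].astype(np.float32)*1000); print(c,"cover",len(cv),r,np.median(cv[:,2]))
    hi=Q[(Q[:,2]>.098)&(Q[:,2]<.13)]
    for sx in(-1,1):
        for sy in(-1,1):
            e=np.array([.515+sx*.055-sy*.075*.07,.22+sy*.075+sx*.055*.07])
            w=hi[np.hypot(*(hi[:,:2]-e).T)<.035]
            if len(w)<5: print(sx,sy,len(w));continue
            zt=np.percentile(w[:,2],95); w2=w[w[:,2]>zt-.007]
            print(sx,sy,len(w),"ztop",zt.round(4),[np.round(a,4) for a in cv2.minAreaRect(w2[:,:2].astype(np.float32)*1000)])
E
```

```text
top cover 12248 ((514.0734252929688, 219.62905883789062), (184.7869110107422, 225.82333374023438), 4.899881362915039) 0.07160011215794254
-1 -1 203 ztop 0.1182 [array([465.9304, 140.6362]), array([37.4216, 11.9686]), np.float64(9.7228)]
-1 1 206 ztop 0.1127 [array([454.618 , 290.0672]), array([12.2272, 38.4255]), np.float64(5.0462)]
1 -1 212 ztop 0.1119 [array([574.9745, 150.0396]), array([12.5059, 38.9591]), np.float64(4.2737)]
1 1 217 ztop 0.112 [array([562.5651, 299.3923]), array([12.422 , 39.4255]), np.float64(4.988)]
side cover 7605 ((518.0397338867188, 218.69296264648438), (184.71189880371094, 225.48648071289062), 4.9545440673828125) 0.07150305978760729
-1 -1 230 ztop 0.1168 [array([469.3137, 139.464 ]), array([38.9101, 13.3754]), np.float64(9.2139)]
-1 1 161 ztop 0.1112 [array([457.2582, 288.6678]), array([11.2943, 40.5121]), np.float64(7.8784)]
1 -1 122 ztop 0.1115 [array([579.5535, 148.7376]), array([12.14  , 40.2079]), np.float64(4.2744)]
1 1 178 ztop 0.1115 [array([566.608 , 297.3192]), array([12.2963, 40.3816]), np.float64(6.0841)]
```

```bash
python3 - <<'E'
import cv2
a=cv2.imread("pics/top0.png")[180:330,220:390]; cv2.imwrite("pics/topc.png",cv2.resize(a,None,fx=4,fy=4,interpolation=cv2.INTER_CUBIC)[:600,:680])
E
```

```text
(no output)
```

View pics/topc.png

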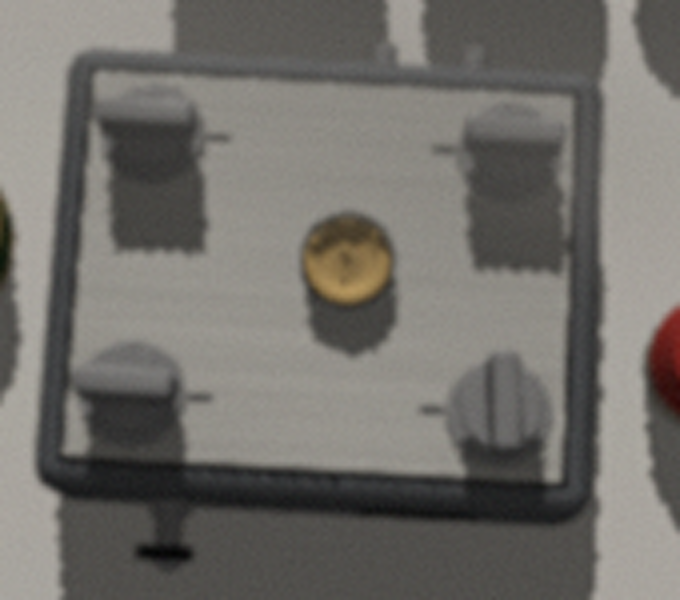

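```bash
python3 - <<'E'
import numpy as np
n=18; p0=np.array([.127,-.561]); p1=np.array([.468,.140]); y0=.2225; y1=.165+np.pi
pol=lambda p:(np.hypot(*p),np.arctan2(p[1],p[0]))
(r0,a0),(r1,a1)=pol(p0),pol(p1)
f=lambda k:((r0+(r1-r0)*k/n)*np.array([np.cos(a0+(a1-a0)*k/n),np.sin(a0+(a1-a0)*k/n)]), y0+(y1-y0)*k/n)
for s in (0,6,12):
    ps,ys=f(s); ex=np.array([np.cos(ys),np.sin(ys)]); ey=np.array([np.sin(ys),-np.cos(ys)])
    print([[1,[round(float((f(k)[0]-ps)@e*1000)) for e in (ex,ey)]+[0],round(float(ys-f(k)[1]),3)] for k in range(s+1,s+7)])
E
```

```text
[[1, [52, -7, 0], -0.171], [1, [102, -19, 0], -0.343], [1, [151, -35, 0], -0.514], [1, [198, -56, 0], -0.685], [1, [242, -80, 0], -0.857], [1, [284, -108, 0], -1.028]]
[[1, [47, 17, 0], -0.171], [1, [95, 29, 0], -0.343], [1, [143, 36, 0], -0.514], [1, [191, 39, 0], -0.685], [1, [239, 38, 0], -0.857], [1, [286, 32, 0], -1.028]]
[[1, [32, 34, 0], -0.171], [1, [67, 65, 0], -0.343], [1, [105, 93, 0], -0.514], [1, [144, 116, 0], -0.685], [1, [185, 136, 0], -0.857], [1, [227, 151, 0], -1.028]]
```

Emit:
{"api": "jog_arm", "payload": {"deltas": [[1,[52,-7,0],-0.171],[1,[102,-19,0],-0.343],[1,[151,-35,0],-0.514],[1,[198,-56,0],-0.685],[1,[242,-80,0],-0.857],[1,[284,-108,0],-1.028]]}}

```text
t: 1.05
position: [0.3813, -0.3915, 0.2146]
eef_rot: [0.809, 0.588, 0.0, 0.0]
contact_force: [0.2, 0.5, -0.6]
grip_width: 0.0919
```

Emit:
{"api": "jog_arm", "payload": {"deltas": [[1,[47,17,0],-0.171],[1,[95,29,0],-0.343],[1,[143,36,0],-0.514],[1,[191,39,0],-0.685],[1,[239,38,0],-0.857],[1,[286,32,0],-1.028]]}}

```text
t: 1.8
position: [0.5009, -0.1297, 0.2146]
eef_rot: [0.416, 0.91, 0.0, 0.0]
contact_force: [0.2, 0.9, 0.1]
grip_width: 0.0917
```

Emit:
{"api": "jog_arm", "payload": {"deltas": [[1,[32,34,0],-0.171],[1,[67,65,0],-0.343],[1,[105,93,0],-0.514],[1,[144,116,0],-0.685],[1,[185,136,0],-0.857],[1,[227,151,0],-1.028],[0.6,[227,151,0],-1.028],[0.6,[227,151,0],-1.028]]}}

```text
t: 2.8
position: [0.4678, 0.1389, 0.2147]
eef_rot: [-0.082, 0.997, -0.0, 0.0]
contact_force: [-0.0, -1.2, -0.4]
grip_width: 0.0736
```

```bash
python3 - <<'E'
from h import *
s=arm.sense(); q=s["eef_rot"]; print(s["t"],np.round(s["joint_pos"],3),np.round(s["position"],4),np.round(q,4),"yaw",2*np.arctan2(q[1],q[0]),s["contact_force"],s["grip_width"])
for c in ("top","side"):
    im,d=arm.get_image(c); cv2.imwrite(f"pics/{c}1.png",im[:,:,::-1])
E
```

```text
2.8 [ 4.100e-02 -7.100e-02  1.834e+00 -1.000e-03  1.378e+00 -1.694e+00] [0.4678 0.1389 0.2147] [-8.190e-02  9.966e-01 -3.000e-04  2.000e-04] yaw 3.30557034861383 [-0.01851057 -1.22554338 -0.43687066] 0.07363687505627428
```

View pics/side1.png

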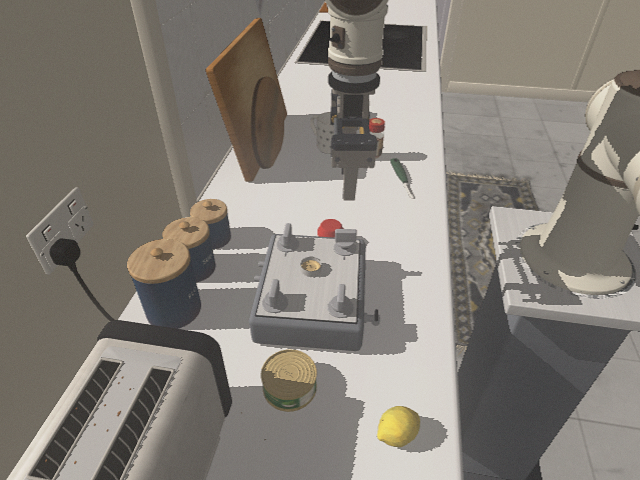

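The side picture shows the open fingers, at about (350,185), directly above the open stud at (345,238). Next is the descent.

Emit:
{"api": "jog_arm", "payload": {"deltas": [[0.6,[0,1,40],0],[0.6,[0,1,80],0],[0.6,[0,1,100],0],[0.6,[0,1,110],0],[0.6,[0,1,119],0],[0.6,[0,1,119],0],[0.6,[0,1,119],0]]}}

```text
t: 3.78
position: [0.4681, 0.1403, 0.0964]
eef_rot: [-0.082, 0.997, -0.0, 0.001]
contact_force: [0.5, -0.1, 0.2]
grip_width: 0.0553
```

```bash
python3 - <<'E'
from h import *
c="side"
im,d=arm.get_image(c); a=im[180:340,240:400,::-1]; cv2.imwrite(f"pics/{c}2.png",cv2.resize(a,(600,600),interpolation=cv2.INTER_CUBIC))
s=arm.sense(); print(s["position"],s["contact_force"],s["ft_torque"])
E
```

```text
[0.46811583 0.14037366 0.09646027] [ 0.10597216  0.4118616  -1.17162849] [ 0.12501518 -0.12010569 -0.065042  ]
```

View pics/side2.png

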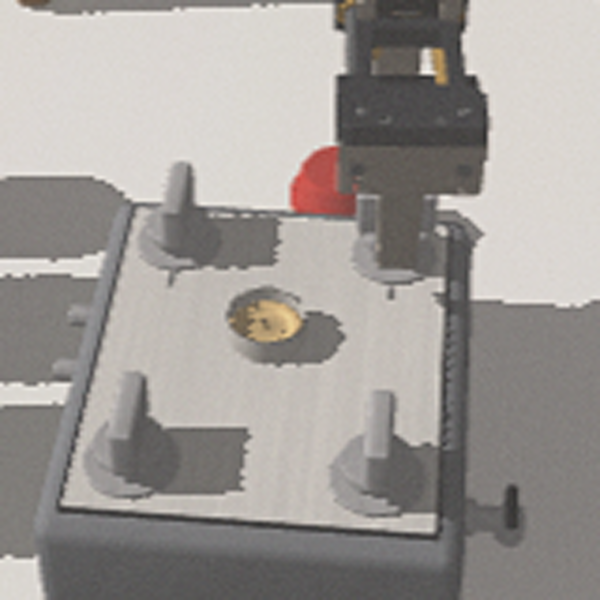

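```bash
python3 - <<'E'
from h import *
for c in ("side","top"):
    im,d=arm.get_image(c); P=cloud(c,d); np.savez(c+"3.npz",im=im,d=d)
    th=np.deg2rad(9.5); ex=np.array([np.cos(th),np.sin(th)]); ey=np.array([-np.sin(th),np.cos(th)])
    L=P[...,:2]-np.array([.4681,.1403]); lx=L@ex; ly=L@ey; z=P[...,2]
    for lo,hi in((.098,.104),(.104,.110),(.110,.116),(.12,.13),(.13,.14)):
        m=(z>lo)&(z<hi)&(abs(lx)<.05)&(abs(ly)<.06)
        fin=m&(ly>.018); w=m&(abs(ly)<.014); f2=m&(ly<-.018)
        for n,k in(("finger+",fin),("wing",w),("finger-",f2)):
            if k.sum()>3: print(c,lo,n,k.sum(),"lx",np.percentile(lx[k],[3,97]).round(4),"ly",np.percentile(ly[k],[3,97]).round(4))
E
```

```text
side 0.098 finger+ 18 lx [-0.0054  0.0118] ly [0.0374 0.0406]
side 0.098 wing 23 lx [-0.017   0.0201] ly [0.0013 0.0062]
side 0.104 finger+ 26 lx [-0.0059  0.0119] ly [0.0378 0.0405]
side 0.104 wing 20 lx [-0.0167  0.0203] ly [0.0013 0.005 ]
side 0.11 finger+ 24 lx [-0.0056  0.0122] ly [0.0384 0.0417]
side 0.11 wing 26 lx [-0.0182  0.0205] ly [0.0007 0.0047]
side 0.12 finger+ 49 lx [-0.0068  0.0126] ly [0.0354 0.0419]
side 0.13 finger+ 47 lx [-0.0063  0.0128] ly [0.0336 0.0436]
top 0.098 wing 4 lx [-0.021  -0.0181] ly [0.0003 0.0062]
top 0.11 wing 8 lx [-0.0209 -0.0179] ly [-0.0032  0.0057]
```

Comparing the finger with the wing in the same camera shows the wing's middle about 2 mm toward −x of the tool. I'll shift tool x by +2 mm and then close.

Emit:
{"api": "jog_arm", "payload": {"deltas": [[0.6,[2,0,0],0],[0,[2,0,0],0],[0,[2,0,0],0],[0,[2,0,0],0],[0,[2,0,0],0],[0,[2,0,0],0]]}}

```text
t: 4.68
position: [0.4656, 0.1391, 0.0956]
eef_rot: [-0.083, 0.997, -0.001, 0.0]
contact_force: [-0.6, -5.1, -0.0]
grip_width: 0.0123
```

```bash
cat > s.py <<'E'
from h import *
s=arm.sense(); q=s["eef_rot"]; print(s["t"],np.round(s["position"],4),"yaw",2*np.arctan2(q[1],q[0]),"F",np.round(s["contact_force"],2),"M",np.round(s["ft_torque"],3),s["grip_width"],"q6",s["joint_pos"][5])
E
python3 s.py
```

```text
4.675 [0.4656 0.1391 0.0956] yaw 3.3071159184463848 F [-0.63 -5.05 -0.05] M [-0.761 -0.183 -0.009] 0.012292419478577819 q6 -1.6930060479920546
```

Emit:
{"api": "jog_arm", "payload": {"deltas": [[0,[0,-1,3],0],[0,[0,-1,6],0],[0,[0,-1,8],0],[0,[0,-1,10],0],[0,[0,-1,10],0]]}}

```text
t: 5.3
position: [0.4657, 0.1391, 0.0863]
eef_rot: [-0.083, 0.997, 0.0, -0.0]
contact_force: [-4.0, -0.7, 9.0]
grip_width: 0.012
```

```bash
python3 s.py
```

```text
5.3 [0.4657 0.1391 0.0863] yaw 3.3068839855461114 F [-4.04 -0.69  9.02] M [-0.29   0.525  0.016] 0.011961989735748963 q6 -1.69520656391124
```

Emit:
{"api": "jog_arm", "payload": {"deltas": [[0,[0.5,0,1],0],[0,[0.5,0,1],0.1],[0,[0.5,0,1],0.25],[0,[0.5,0,1],0.4],[0,[0.5,0,1],0.4]]}}

```text
t: 5.92
position: [0.4657, 0.1396, 0.0857]
eef_rot: [0.118, 0.993, 0.001, 0.001]
contact_force: [-2.8, 0.8, 9.1]
grip_width: 0.0115
```

```bash
python3 s.py
```

```text
5.925 [0.4657 0.1396 0.0857] yaw 2.9054570986037325 F [-2.84  0.8   9.1 ] M [0.186 0.399 0.03 ] 0.011470261610104148 q6 -1.2941302866084408
```

Emit:
{"api": "jog_arm", "payload": {"deltas": [[0,[0,0,0],0.15],[0,[0,0,0],0.3],[0,[0,0,0],0.45],[0,[0,0,0],0.6],[0,[0,0,0],0.6]]}}

```text
t: 6.55
position: [0.4662, 0.1403, 0.086]
eef_rot: [0.406, 0.914, 0.002, 0.001]
contact_force: [-1.7, 3.1, 8.8]
grip_width: 0.0121
```

```bash
python3 s.py; python3 - <<'E'
from h import *
c="side"
im,d=arm.get_image(c); a=im[180:340,240:400,::-1]; cv2.imwrite(f"pics/{c}4.png",cv2.resize(a,(600,600),interpolation=cv2.INTER_CUBIC))
E
```

```text
6.55 [0.4662 0.1403 0.086 ] yaw 2.3052162953663076 F [-1.67  3.06  8.76] M [0.617 0.255 0.088] 0.012117625202328449 q6 -0.6941148815396962
```

View pics/side4.png

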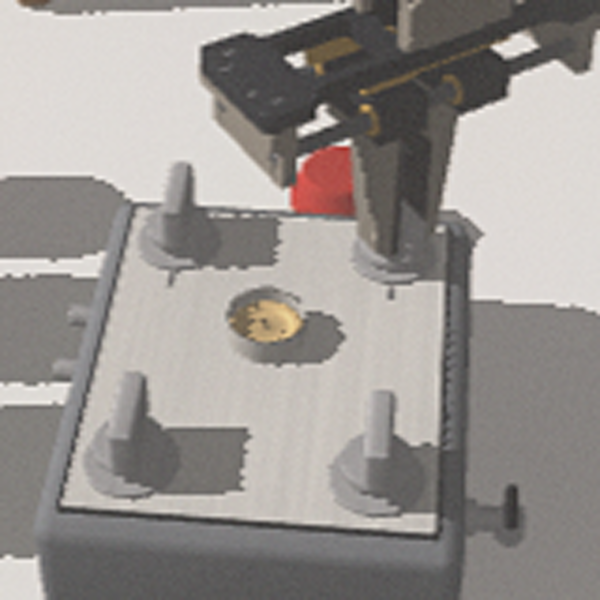

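Emit:
{"api": "jog_arm", "payload": {"deltas": [[0,[0,0,1.5],0],[0,[0,0,1.5],0.15],[0,[0,0,1.5],0.3],[0,[0,0,1.5],0.45],[0,[0,0,1.5],0.6],[0,[0,0,1.5],0.6]]}}

```text
t: 7.35
position: [0.467, 0.1407, 0.0849]
eef_rot: [0.658, 0.753, 0.003, 0.001]
contact_force: [-0.5, 5.1, 8.5]
grip_width: 0.0114
```

```bash
python3 s.py
```

```text
7.35 [0.467  0.1407 0.0849] yaw 1.7050709052195325 F [-0.48  5.13  8.49] M [0.805 0.01  0.004] 0.011394167496617754 q6 -0.09410854742888569
```

Emit:
{"api": "jog_arm", "payload": {"deltas": [[0,[0,0,0],0.06],[0,[0,0,0],0.06],[0,[0,0,-2],0.06],[0,[0,0,-4],0.06],[0,[0,0,-4],0.06]]}}

```text
t: 7.98
position: [0.4671, 0.1406, 0.0888]
eef_rot: [0.68, 0.733, 0.003, 0.001]
contact_force: [0.6, 5.8, 8.0]
grip_width: 0.0118
```

```bash
python3 s.py
```

```text
7.975 [0.4671 0.1406 0.0888] yaw 1.6462486901732587 F [0.6  5.81 8.01] M [ 0.841 -0.138 -0.02 ] 0.011752633018194847 q6 -0.035292189260640275
```

Emit:
{"api": "jog_arm", "payload": {"deltas": [[0.5,[0,0,0],0],[0.5,[0,0,0],0],[0.5,[0,0,0],0],[0.5,[0,0,-20],0],[0.5,[0,0,-60],0],[0.5,[0,0,-110],0],[0.5,[0,0,-110],0]]}}

```text
t: 8.85
position: [0.468, 0.139, 0.2011]
eef_rot: [0.68, 0.733, 0.003, 0.003]
contact_force: [0.7, -0.5, -0.0]
grip_width: 0.0462
```

```bash
python3 s.py; python3 - <<'E'
from h import *
c="side"
im,d=arm.get_image(c); a=im[120:360,220:460,::-1]; cv2.imwrite(f"pics/{c}5.png",cv2.resize(a,(600,600),interpolation=cv2.INTER_CUBIC))
P=cloud(c,d).reshape(-1,3)
e=np.array([.469,.1395]); hi=P[(P[:,2]>.098)&(P[:,2]<.13)&(np.hypot(*(P[:,:2]-e).T)<.035)]
zt=np.percentile(hi[:,2],95); print(len(hi),zt,cv2.minAreaRect((hi[hi[:,2]>zt-.007][:,:2]*1000).astype(np.float32)))
E
```

```text
8.85 [0.468  0.139  0.2011] yaw 1.6466435458019766 F [ 0.67 -0.51 -0.04] M [ 0.015 -0.145 -0.002] 0.04617510376085838 q6 -0.035276275058804506
114 0.1111444655502103 ((470.0445251464844, 139.07395935058594), (11.160247802734375, 41.0171012878418), 7.459089279174805)
```

View pics/side5.png

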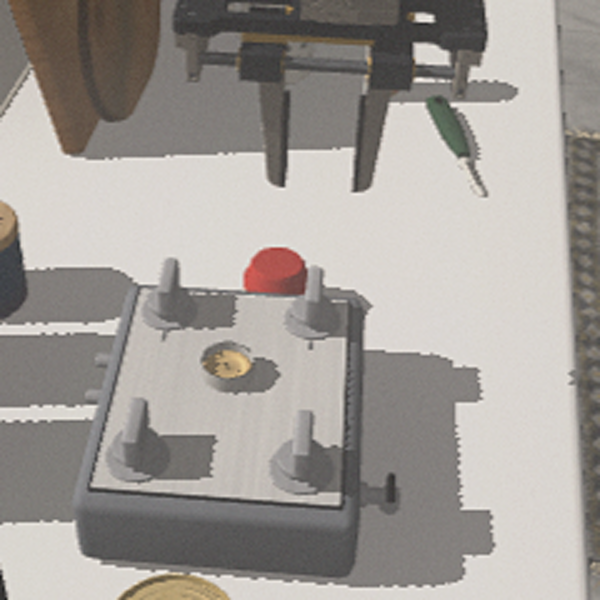

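The stud at crop pixel (315,295) is now parallel to the other three, in line with its mark. Its top is at z = 0.111 m, the same as the others, and the gripper is clear above it. I'm handing in.

```bash
python3 -c "
from station import arm
print(arm.hand_in())"
```

```text
the job is handed in; nothing more can be done
None
```

The open stud (the one at −x, −y on the unit) is locked and released, and the job was handed in at about 9 s of the 32 s allowed.

I gripped the wing, pushed it in about 10 mm and turned the tool 1.66 rad clockwise. I then eased up 4 mm, opened the fingers and lifted clear.

**Last checks:**
- **Height:** the stud's top is at z = 0.111 m in the side camera, down from 0.117 m. The locked studs measure 0.111–0.1115 m.
- **Direction:** the wing now lies along the unit's y axis, at 7.5° in the side camera. The cover is at 4.9° and the other studs read 4–8°, so this is within the measurement spread.
- **Contact:** the wrist force was about zero, and the gripper was roughly 90 mm above the stud.
- **Forces:** the vertical push read about 9 N and side loads stayed under 6 N in every reading I took.

**Disagreements:** the two cameras disagreed by about 3 mm on the stud's position. I settled it by comparing the finger with the wing in the same picture before gripping. I did not test the lock by trying to turn the stud back.

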